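# Lock the sample shelf and press its electronic label home

### The arm

A 6-joint arm with a two-finger parallel gripper is mounted at the origin on the work surface. World frame = base frame: x ahead of the robot, y to its left, z up, the work surface at z = 0. Lengths are in mm, angles in rad, forces in N, time in s.
With the tool pointing down it reaches from about 350 to 975 mm from the base axis. Payload 7.1 kg.
Tool frame: the origin (TCP) lies on the front face of the gripper's body, between the roots of the fingers; the fingertips stand 80 mm ahead of it and the grasp point (between the pads) lies 61 mm ahead of it; z points along the fingers, y is the line along which they close (so a half turn about z gives the same grasp; the last joint's range is limited). The gripper opens to 88 mm and grips with 3 to 60 N. Pads are 20 mm wide; open, the fingers measure 115 mm over their backs; the gripper's body (75 mm by 178 mm) begins 61 mm behind the grasp point.
Start: joints at [1.128, 0.423, 1.63, -0, 1.089, -0.019], TCP at [256.985, 569.705, 302.675] pointing down, gripper open.
Joint ranges: [-3, 3], [-0.9, 2.11], [0.09, 2.58], [-1.31, 4.45], [0.11, 2.69], [-2.54, 2.54]. Speed limits (rad/s): [2.39, 2.39, 3.01, 3.14, 3.14, 3.14].

### API

Orientations are given as a rotation vector (axis times angle).
In Python, from workcell import readout, vision, close_job gives the robot as it stands.
- The arm moves only by the tool servo_tool, never from a script. Its argument "plan" is a list that holds one entry, the list of rows, each a list of 7 numbers: the gripper command: -1 is fully open, 1 is shut, values between are in proportion, then the shift along the world's x, y, z in units of 40 mm (1.0 is 40 mm), then the turn, a rotation vector about the world's x, y, z in units of 5 degrees (1.0 is 5 degrees). A call has 1 to 5 rows; each row shifts and turns the commanded pose from where the row before left it; what a row does not reach is not made up. A row lasts 1/12 s, in which the tool goes at most 41.7 mm and 7.16 degrees, less where a joint would pass 70% of its speed; a pose out of reach is approached as far as the arm can. A call is refused whole if a number of a shift passes 1 or a number of a turn 1, either way. A call with a gripper value outside its range is refused whole. The fingers move at their own pace and stop on an object; the grip force is fixed at half the most. Time passes only in rows, so rows that do not move let the fingers close. It gives the time, the measured TCP pose, the force, the opening and the grip force at its end, in the units of the state.
- readout.get_obs(): the state, without advancing time (a new reading comes with each control period).
- vision.get_image(name): name is "scene" or "side" or "wrist"; returns the picture (384x512x3 uint8, red, green, blue); there is no depth.
- vision.camera_params(name): a dict with "fx", "fy", "cx", "cy" (pixels), "rvec" (rotation vector, rad) and "tvec" (3), from world to camera coordinates, as OpenCV has them; the wrist camera has in their place "hand_eye" (4x4, takes a point from camera to tool coordinates, whose origin is the TCP and whose axes are the flange's). Camera axes: x right, y down, z forward; pixel columns grow to the right and rows downward; lengths in mm; the calibration is good to about 2 mm. The wrist camera is an equidistant fisheye: a pixel r from the principal point sees the ray r / f radians off the axis. A picture is of the moment at which its call begins: read the wrist's pose just before it. camera_params takes no time and is no camera call.
- close_job(): hands the job in; it is judged then, once.
The state is a dict: "t": time; "qpos": joint angles; "qvel": joint speeds; "joint_torque": joint torques, N m; "ee_pos": TCP position; "orientation": TCP orientation; "ft_force": force on the tool from outside, world axes, zero at the start; "moment": the same for the moment, N m; "width": finger opening in mm; "grasp_force": force on a finger pad.
Only numpy, scipy, OpenCV 4.12 (cv2) and the standard library are available. Lean on these libraries where they do the work, as an engineer would, in place of code of your own. Each camera call takes 0.05 s, during which the arm holds its last target. There are 200 camera calls.

### The job

First lock the pull-out sample shelf in its base: drop the red-headed steel pin fully down through the hole in the shelf's yellow corner, with the shelf still pushed in, and let go of the pin. Then take the white electronic label from its stand and push its tongue down behind the lip of the shelf's front edge, in the open bay over the copper spring contact (marked by an orange strip on the shelf), screen facing out to the front, until its shoulders sit flush on the shelf edge. Finish while still holding the label pressed fully home against the spring (it rises if let go), and leave the beakers, moulds, puck and jar where they are.

Things in the scene. Friction and masses are not known exactly. Their poses are not given: they have to be found in the camera images.
- rack: fixed grey base of the sample shelf, 160 (x) x 280 (y) x 58 high; origin on the table under its middle; the front with the label lip is its -x side, z up. The white shelf lies on it, top 68 above the table; jars up to 42 tall are fixed on the shelf's rear half. The base plate (50 to 58 above the table) has a 13 mm hole under the shelf's pin hole, in line while the shelf is in
- shelf (a joint): slide of the shelf out of its base, m: 0 = pushed in (start, holes in line), up to 0.08 pulled out towards the base's -x; 3 N of friction, so it can be pushed out by accident until pinned
- pin_hole (a point): middle of the pin hole at the top face of the yellow corner plate of the shelf (front right corner seen from the robot), 68 above the table; hole 13 across with a 3 mm chamfer, 8 mm plate; axes as the rack's
- bay (a point): middle of the open bay of the channel at the shelf's front edge, level with its top edges, 68 above the table; axes as the rack's (x into the shelf, y along the lip). The channel is 8 wide in x, between a blue front lip and a back wall 3 thick, both tops at 68; the bay is 66 long in y, ended by white infill 4 lower than the lip. The copper contact's top is 21 below this point at rest
- contact (a joint): travel of the copper spring contact in the bay, m, growing downward: 0 = up, about 0.005 when the label is fully home, end stop 0.008; sprung, 3 N at 0 and 9 N at 0.005
- pin_block: fixed blue block 56 x 56 x 45 high that the pin stands in at the start; origin under its middle, z up
- pin: lock pin: steel shank 10 in diameter and 36 long with a 5 mm tapered foot, and above it a red cylindrical head 20 across and 30 tall; origin at the lower tip of the shank on the axis, z up along the pin. The head's shoulder (36 above the origin) rests on the block at the start and on the shelf when fully in. Stands upright; weighs 40 to 85 g
- label_stand: fixed grey stand 56 x 74 x 32 high with the slot that the label stands in at the start; origin under its middle, z up
- label: white electronic label: body 14 (x) x 50 (y) x 42 tall, 26 to 68 above the origin; under it, centred, a tongue 5 thick, 46 wide, 26 long, ending in a wedge; origin mid of that lower edge, z up, screen on -x. Its shoulders (26 up) rest on the stand at the start. Fully home they rest on the channel's top edges, axes along the rack's, origin 26 below bay; let go, it floats 5 high. 50 to 100 g
- screen (a point): middle of the label's screen face (-x face), 47 above its origin
- beaker_a: clear glass beaker, 80 across, 105 tall; loose, to be left alone; origin under its middle
- beaker_b: amber glass beaker, 72 across, 95 tall; loose, to be left alone; origin under its middle
- mould_red: red bar mould, 85 x 50 x 18, lying flat; loose, to be left alone; origin under its middle
- mould_green: green bar mould, 85 x 55 x 24, lying flat; loose, to be left alone; origin under its middle
- puck: brown clay puck, 34 across, 16 tall; loose, to be left alone; origin under its middle
- jar: closed jar with white cap, 56 across, 70 tall; loose, to be left alone; origin under its middle
There are look-alikes about, which are no part of the job. There is more than one size of the label; the job needs the largest.

How it is judged:
By the outcome, as a careful person would: the job done as asked, in the order asked, and still so for the second after the job is handed in, while the arm keeps its last pose, push and grip.
It also fails if it takes over 54 s, if anything falls off the work surface, if the arm or the gripper's body presses on something with over 40 N, if the wrist force passes 120 N, or if a joint passes its speed limit or range.

## Working session

There is one attempt and no reset: what is moved stays moved. The work goes in short steps, Python scripts to look and compute and a tool call to move; the robot and the scene stay as the last step left them, time stands still between calls to the robot, and variables do not carry over. Pictures are saved under pics/ and viewed, at most 10 in all, crops included, and the job is handed in when it is done.

Besides the shell and the picture viewer there is one more tool, called by a JSON object that holds its "fn" and its "kwargs". servo_tool: Moves the arm, as the interface text tells. Its arguments: {"type":"object","properties":{"plan":{"type":"array"}},"required":["plan"]}

```bash
mkdir -p pics; cat > h.py <<'E'
import numpy as np, cv2
from workcell import readout, vision
from scipy.spatial.transform import Rotation as R
def grab(n):
    o=readout.get_obs(); im=vision.get_image(n); return o,im
def save(n,im): cv2.imwrite('pics/'+n,cv2.cvtColor(im,cv2.COLOR_RGB2BGR))
def ray(name,uv,o=None):
    p=vision.camera_params(name); u,v=uv
    a=np.array([(u-p['cx'])/p['fx'],(v-p['cy'])/p['fy']])
    if name=='wrist':
        r=np.linalg.norm(a); s=np.sin(r)/r if r>1e-9 else 1
        d=np.array([a[0]*s,a[1]*s,np.cos(r)]); H=np.array(p['hand_eye'])
        Rt=R.from_rotvec(o['orientation']).as_matrix()
        return Rt@H[:3,3]+o['ee_pos'], Rt@H[:3,:3]@d
    Rm=R.from_rotvec(np.ravel(p['rvec'])).as_matrix(); t=np.ravel(p['tvec'])
    d=np.array([a[0],a[1],1.]); return -Rm.T@t, Rm.T@(d/np.linalg.norm(d))
def onz(rd,z): c,d=rd; return c+d*(z-c[2])/d[2]
def cross(r1,r2):
    (a,d),(b,e)=r1,r2
    s=np.linalg.lstsq(np.c_[d,-e],b-a,rcond=None)[0]
    p,q=a+s[0]*d,b+s[1]*e; return (p+q)/2,np.linalg.norm(p-q)
E
python3 - <<'E'
from h import *
for n in ['scene','side','wrist']:
    o,im=grab(n); np.save(n+'0.npy',im)
    save(n+'0.png',im)
    p=vision.camera_params(n);print(n,{k:np.round(v,3).tolist() for k,v in p.items()})
print(o)
a=[cv2.imread(f'pics/{n}0.png') for n in ['scene','side']]
E
```

```text
scene {'fx': 364.395, 'fy': 364.395, 'cx': 253.25, 'cy': 195.155, 'rvec': [1.381, 2.091, -0.946], 'tvec': [234.894, -265.054, 1571.229]}
side {'fx': 372.777, 'fy': 372.777, 'cx': 251.774, 'cy': 188.413, 'rvec': [2.327, -0.471, 0.185], 'tvec': [-520.753, 171.125, 935.478]}
wrist {'fx': 297.319, 'fy': 297.319, 'cx': 254.678, 'cy': 190.427, 'hand_eye': [[0.0, -0.952, -0.306, 83.922], [1.0, 0.0, 0.001, -0.194], [-0.001, -0.306, 0.952, -82.102], [0.0, 0.0, 0.0, 1.0]]}
{'t': 0.1, 'qpos': array([ 1.12796911e+00,  4.23762847e-01,  1.63058705e+00,  4.46101775e-05,
        1.08856268e+00, -1.90068050e-02]), 'qvel': array([-0.00084299, -0.00139869, -0.00070978,  0.00082663, -0.00092832,
       -0.00054078]), 'joint_torque': array([-3.30125185e-04, -5.45617247e+01, -2.74321532e+01,  6.44658390e-02,
        1.88010262e-02, -7.20213461e-05]), 'ee_pos': array([256.84090586, 569.37817604, 301.99075037]), 'orientation': array([-6.60724180e-01, -3.07097774e+00,  2.00387831e-03]), 'ft_force': array([-0.48994541, -0.00539966, -1.28617273]), 'moment': array([-0.06298913,  0.01414735,  0.01131611]), 'grasp_force': 0.0, 'width': 87.45347486191048}
```

View pics/scene0.png

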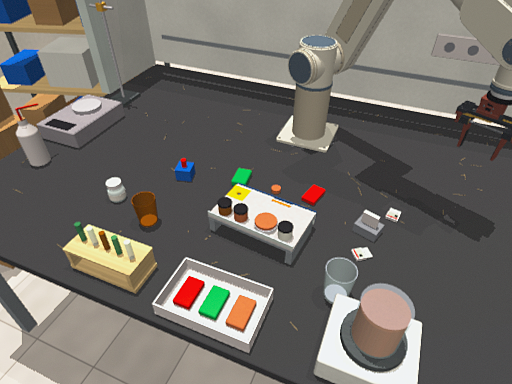

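View pics/side0.png

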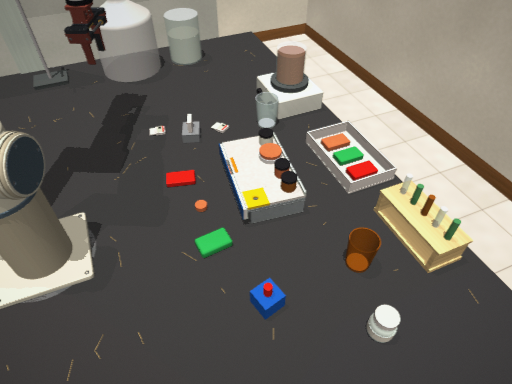

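View pics/wrist0.png

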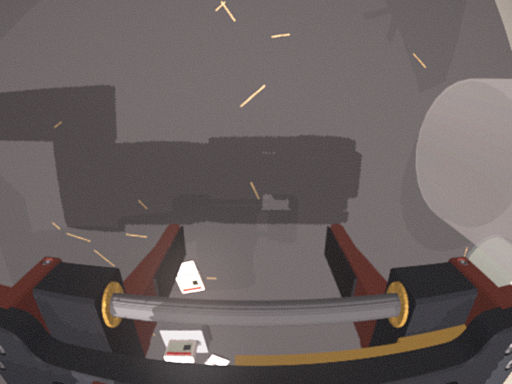

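Label candidates: upright one in the grey stand (scene 371,220 / side 190,124) and two flat ones lying on the table (scene 393,214 and 361,253; side 157,130 and 220,127). The stand one fits the description. I'll confirm it in an enlarged crop, together with the pin and rack.

```bash
python3 - <<'E'
from h import *
def crop(n,c,w,h,k):
    im=np.load(n+'0.npy'); x,y=c; return cv2.resize(im[y-h//2:y+h//2,x-w//2:x+w//2],(k*w,k*h),interpolation=cv2.INTER_CUBIC)
a=np.vstack([np.hstack([crop('scene',(375,230),100,70,4),crop('side',(190,130),100,70,4)]),np.hstack([crop('scene',(260,215),130,80,3)[:, :390],crop('side',(260,185),130,80,3)])[:, :800] if 0 else cv2.resize(np.hstack([crop('scene',(260,215),130,90,3),crop('side',(260,180),130,90,3)]),(800,277))])
save('crop1.png',a)
sc,sd=np.load('scene0.npy'),np.load('side0.npy')
def blobs(im,lo,hi,name):
    hsv=cv2.cvtColor(im,cv2.COLOR_RGB2HSV); m=cv2.inRange(hsv,lo,hi)
    n,l,s,c=cv2.connectedComponentsWithStats(m)
    print(name,[(np.round(c[i],1).tolist(),s[i].tolist()) for i in range(1,n) if s[i][4]>12])
for nm,im in (('scene',sc),('side',sd)):
    blobs(im,(0,170,110),(4,255,255),nm+' red')
    blobs(im,(24,170,120),(34,255,255),nm+' yel')
    blobs(im,(110,150,50),(125,255,255),nm+' blue')
    blobs(im,(8,190,180),(20,255,255),nm+' orange')
E
```

```text
scene red [([23.0, 109.4], [16, 104, 22, 16, 44]), ([183.3, 161.9], [181, 158, 5, 9, 37]), ([312.8, 194.2], [302, 185, 24, 20, 273]), ([187.9, 292.1], [173, 276, 31, 33, 548])]
scene yel [([238.1, 192.3], [227, 185, 23, 15, 199])]
scene blue []
scene orange [([280.8, 202.8], [272, 200, 18, 7, 20]), ([261.0, 215.4], [255, 213, 16, 10, 20])]
side red [([361.4, 169.7], [347, 161, 31, 19, 361]), ([180.1, 177.9], [166, 170, 30, 17, 416]), ([267.7, 289.1], [264, 283, 8, 13, 86])]
side yel [([255.5, 197.8], [243, 188, 27, 21, 355])]
side blue []
side orange [([233.9, 164.7], [231, 158, 7, 14, 30])]
```

View pics/crop1.png

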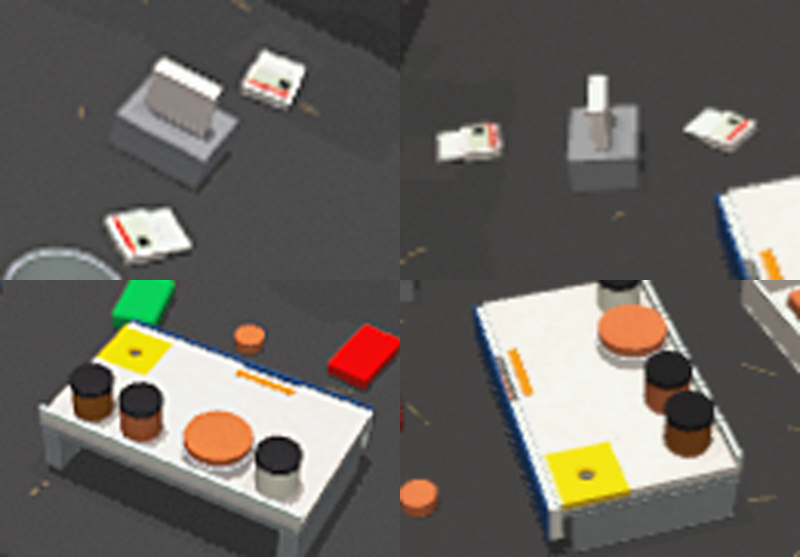

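```bash
python3 - <<'E'
from h import *
T={'pin head mid':((183.3,161.9),(267.7,289.1)),'hole':((238.9,194),(255.8,200)),'edgeL(+y?)':((315.3,213.3),(221,144)),'edgeR':((238.9,183.3),(243.7,221.7)),
'label top':((371.5,215.5),(189.4,118.5)),'orange':((281.5,203.2),(233.9,164.7)),'yel':((238.1,192.3),(255.5,197.8))}
for k,(a,b) in T.items():
    p,e=cross(ray('scene',a),ray('side',b)); print(k,p.round(1),round(e,1))
for k in ['hole','edgeL(+y?)','edgeR','orange']:
    print(k,onz(ray('scene',T[k][0]),68).round(1),onz(ray('side',T[k][1]),68).round(1))
# label top corners in scene, z=100-ish
for z in (74,100):
  print([onz(ray('scene',(325+x/4,195+y/4)),z)[:2].round(1).tolist() for x,y in [(160,60),(220,92),(212,103),(152,73)]],
  [onz(ray('side',(140+(x-400)/4,95+y/4)),z)[:2].round(1).tolist() for x,y in [(588,75),(607,75),(607,112),(588,112)]])
print('stand',[onz(ray('scene',(325+x/4,195+y/4)),32)[:2].round(1).tolist() for x,y in [(113,128),(195,168),(238,125)]],
  [onz(ray('side',(140+(x-400)/4,95+y/4)),32)[:2].round(1).tolist() for x,y in [(570,107),(638,107),(638,159),(569,159)]])
E
```

```text
pin head mid [ 462.3 -332.    63. ] 1.0
hole [541.4 -78.3  59.4] 5.1
edgeL(+y?) [534.4 175.   63.2] 3.6
edgeR [ 483.9 -114.    43.9] 23.1
label top [481.6 334.4  68.6] 1.3
orange [535.7  66.3  66.9] 3.3
yel [541.7 -79.3  67.6] 1.8
hole [547.8 -72.7  68. ] [539.7 -88.   68. ]
edgeL(+y?) [537.5 176.7  68. ] [533.5 167.   68. ]
edgeR [498.6 -95.3  68. ] [ 483.3 -143.4   68. ]
orange [535.1  67.5  68. ] [536.1  63.3  68. ]
[[470.3, 312.5], [487.6, 359.5], [501.6, 355.8], [487.0, 309.5]] [[480.5, 355.1], [495.1, 348.8], [480.3, 298.5], [466.2, 304.6]]
[[500.1, 312.5], [516.8, 357.9], [530.4, 354.3], [516.3, 309.6]] [[473.1, 316.7], [487.1, 310.7], [472.9, 262.2], [459.3, 268.1]]
stand [[512.3, 293.0], [529.3, 357.1], [471.5, 380.2]] [[465.1, 376.7], [518.8, 353.7], [497.2, 283.8], [444.8, 306.2]]
```

The crop shows the largest label upright in the grey stand (scene about 371,216) with its screen towards the robot. The two flat ones are smaller and lie on the table. The pin is the only red head in a blue block. Measured heights agree with the text: pin head middle 63, label top 69, shelf 67. Now I move over the label with the wrist camera.

{"fn": "servo_tool", "kwargs": {"plan": [[[-1,0.56,-0.59,-0.1,0,0,-1],[-1,0.56,-0.59,-0.1,0,0,-1],[-1,0.56,-0.59,-0.1,0,0,-1],[-1,0.56,-0.59,-0.1,0,0,-1],[-1,0.56,-0.59,-0.1,0,0,-1]]]}}

```text
t: 0.57
ee_pos: [369.6, 450.5, 282.3]
orientation: [-1.315, -2.853, 0.001]
ft_force: [0.7, 0.4, -0.5]
width: 88.1
grasp_force: 0.0
```

{"fn": "servo_tool", "kwargs": {"plan": [[[-1,0.56,-0.59,-0.1,0,0,-1],[-1,0.56,-0.59,-0.1,0,0,-1],[-1,0.56,-0.59,-0.1,0,0,-1],[-1,0.56,-0.59,-0.1,0,0,-1],[-1,0.56,-0.59,-0.1,0,0,-1]]]}}

```text
t: 0.98
ee_pos: [481.8, 332.3, 262.3]
orientation: [-1.902, -2.5, 0.001]
ft_force: [0.7, 0.7, -0.6]
width: 87.8
grasp_force: 0.0
```

```bash
python3 - <<'E'
from h import *
import pickle
o,im=grab('wrist'); print(o['ee_pos'],o['orientation'],o['t'],o['ft_force'])
pickle.dump((o,im),open('w1.pkl','wb'))
E
```

```text
[481.79313556 332.30542507 262.32031629] [-1.90216762e+00 -2.50011200e+00  5.71676432e-04] 0.9833 [ 0.67998576  0.71011686 -0.59126258]
```

{"fn": "servo_tool", "kwargs": {"plan": [[[-1,0.12,-1,0,0,0,-1],[-1,0.12,-1,0,0,0,-1],[-1,0.12,-1,0,0,0,-1],[-1,0.12,-1,0,0,0,-1],[-1,0.12,-1,0,0,0,-1]]]}}

```text
t: 1.45
ee_pos: [504.7, 132.1, 262.6]
orientation: [-2.397, -2.03, 0.0]
ft_force: [0.5, 0.3, -0.3]
width: 87.9
grasp_force: 0.0
```

```bash
python3 - <<'E'
from h import *
import pickle
o,im=grab('wrist'); print(o['ee_pos'],o['orientation'],o['t'],o['qvel'].round(3))
pickle.dump((o,im),open('w2.pkl','wb'))
a=pickle.load(open('w1.pkl','rb'))[1]
save('w12.png',cv2.resize(np.vstack([a,im])[:, :],(512,768)) if 0 else cv2.resize(np.hstack([a,im]),(800,300)))
E
```

```text
[504.66417038 132.0810488  262.58153627] [-2.39723717e+00 -2.03030804e+00  3.73057443e-04] 1.45 [-0.915 -0.111  0.166 -0.001 -0.066  0.135]
```

View pics/w12.png

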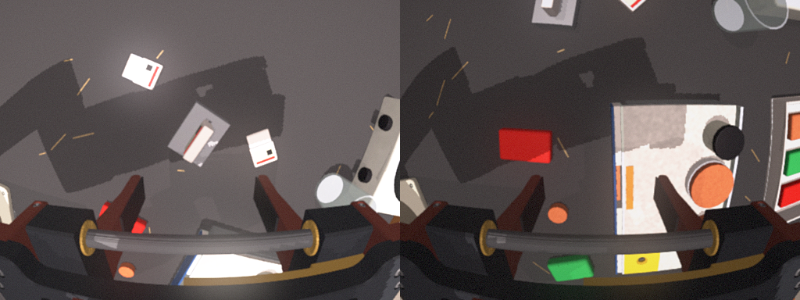

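The left picture shows the label top around (255,183) in full-size pixels, directly under the tool. The right one shows the shelf's front blue lip at about x=275, orange strip at (291,239), yellow corner at (310,333). On over the hole, then the pin.

{"fn": "servo_tool", "kwargs": {"plan": [[[-1,0.2,-1,0,0,0,0],[-1,0.2,-1,0,0,0,0],[-1,0.2,-1,0,0,0,0],[-1,0.1,-0.8,0,0,0,0],[-1,0,0,0,0,0,0]]]}}

```text
t: 1.92
ee_pos: [533.7, -22.7, 262.7]
orientation: [2.396, 2.029, -0.0]
ft_force: [-0.0, 0.6, -0.3]
width: 88.0
grasp_force: 0.0
```

```bash
python3 - <<'E'
from h import *
import pickle
o,im=grab('wrist'); print(o['ee_pos'],o['orientation'],o['t'],abs(o['qvel']).max().round(3))
pickle.dump((o,im),open('w3.pkl','wb'))
E
```

```text
[533.66206424 -22.71489898 262.70967083] [ 2.39640753e+00  2.02932502e+00 -4.05776531e-04] 1.9167 0.088
```

{"fn": "servo_tool", "kwargs": {"plan": [[[-1,-0.2,-1,0,0,0,0],[-1,-0.2,-1,0,0,0,0],[-1,-0.2,-1,0,0,0,0],[-1,-0.2,-1,0,0,0,0],[-1,-0.2,-1,0,0,0,0]]]}}

```text
t: 2.38
ee_pos: [492.6, -218.6, 262.6]
orientation: [-2.392, -2.037, -0.0]
ft_force: [1.2, -0.2, 0.4]
width: 87.8
grasp_force: 0.0
```

{"fn": "servo_tool", "kwargs": {"plan": [[[-1,-0.2,-1,0,0,0,0],[-1,-0.2,-1,0,0,0,0],[-1,0,0,0,0,0,0]]]}}

```text
t: 2.63
ee_pos: [476.5, -302.9, 262.9]
orientation: [2.395, 2.029, -0.001]
ft_force: [0.4, 0.6, 0.4]
width: 87.6
grasp_force: 0.0
```

```bash
python3 - <<'E'
from h import *
import pickle
o,im=grab('wrist'); print(o['ee_pos'],o['orientation'],o['t'],abs(o['qvel']).max().round(3))
pickle.dump((o,im),open('w4.pkl','wb'))
a=pickle.load(open('w3.pkl','rb'))[1]
save('w34.png',np.vstack([cv2.resize(np.hstack([a,im]),(800,300)),cv2.resize(a[100:250,56:456],(800,300),interpolation=cv2.INTER_CUBIC)]))
hsv=cv2.cvtColor(im,cv2.COLOR_RGB2HSV);m=cv2.inRange(hsv,(0,170,110),(4,255,255))
n,l,s,c=cv2.connectedComponentsWithStats(m)
for i in range(1,n):
    if s[i][4]>40:print(c[i].round(1),s[i],onz(ray('wrist',c[i],o),75).round(1))
E
```

```text
[ 476.45228984 -302.8985609   262.88364454] [ 2.39530000e+00  2.02912841e+00 -1.04603943e-03] 2.6333 0.1
```

View pics/w34.png

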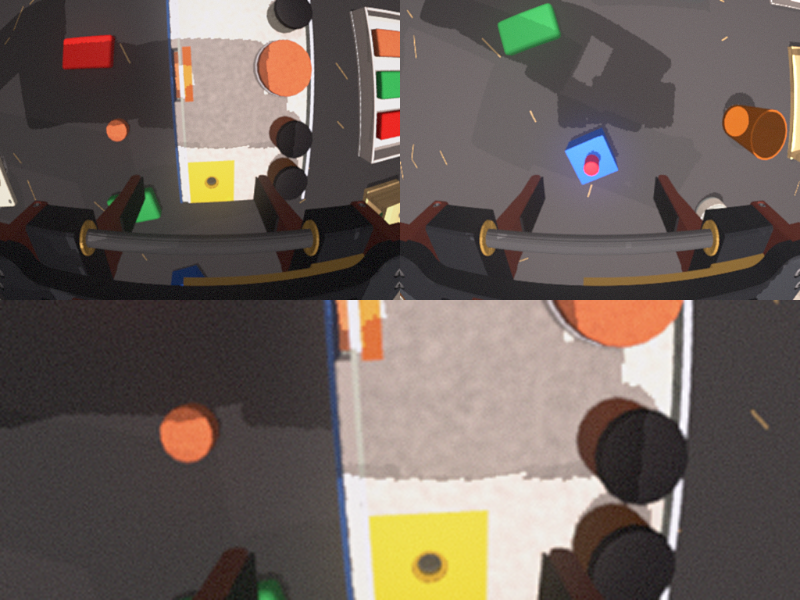

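```bash
python3 - <<'E'
from h import *
import pickle
o1,a1=pickle.load(open('w1.pkl','rb'));o3,a3=pickle.load(open('w3.pkl','rb'));o4,a4=pickle.load(open('w4.pkl','rb'))
def comp(im,lo,hi,mn=40):
    m=cv2.inRange(cv2.cvtColor(im,cv2.COLOR_RGB2HSV),lo,hi);n,l,s,c=cv2.connectedComponentsWithStats(m)
    return [(c[i],s[i],l==i) for i in range(1,n) if s[i][4]>mn]
for lo,hi in [((165,120,80),(180,255,255)),((0,120,80),(3,255,255))]:
  for c,s,m in comp(a4,lo,hi): print('red',c.round(1),s)
print('pinpix',a4[200:216:3,236:256:3].tolist()[2])
print('hole68',onz(ray('wrist',(271,232),o3),68).round(1))
# refine hole: non-yellow inside yellow
for c,s,m in comp(a3,(22,150,80),(34,255,255),300):
    cn=cv2.findContours(m.astype(np.uint8),cv2.RETR_CCOMP,cv2.CHAIN_APPROX_NONE)
    x,y,w,h=s[:4]; hol=[k for k,hh in zip(cn[0],cn[1][0]) if hh[3]>=0 and len(k)>8]
    print('yel',c,s,[(onz(ray('wrist',k.reshape(-1,2).mean(0),o3),68).round(1).tolist(),len(k)) for k in hol])
    q=cv2.boxPoints(cv2.minAreaRect(max(cn[0],key=len))); print([onz(ray('wrist',p,o3),68).round(1).tolist() for p in q])
# blue lip line
pts=[]
for c,s,m in comp(a3,(105,110,40),(125,255,255),60):
    print('blue',c.round(1),s)
    ys,xs=np.nonzero(m)
    if s[3]>60:
        for y in range(ys.min()+3,min(ys.max()-3,250),6): pts.append(onz(ray('wrist',(xs[ys==y].mean(),y),o3),68)[:2])
pts=np.array(pts); 
if len(pts): vx,vy,x0,y0=cv2.fitLine(pts.astype(np.float32),cv2.DIST_HUBER,0,.01,.01).ravel();print('line az',np.degrees(np.arctan2(vy,vx)),x0,y0,len(pts))
# orange strip
for c,s,m in comp(a3,(8,150,150),(20,255,255),30): print('or',c.round(1),s,onz(ray('wrist',c,o3),68).round(1))
# label top in w1
g=cv2.cvtColor(a1,cv2.COLOR_RGB2HSV)
m=((g[...,2]>185)&(g[...,1]<70)).astype(np.uint8);m[:, :200]=0;m[:,310:]=0;m[:130]=0;m[225:]=0
n,l,s,c=cv2.connectedComponentsWithStats(m)
for i in range(1,n):
  if s[i][4]>30:
    k=cv2.findContours((l==i).astype(np.uint8),cv2.RETR_EXTERNAL,cv2.CHAIN_APPROX_NONE)[0][0]
    r=cv2.minAreaRect(k);print('lab',c[i].round(1),s[i],r,[onz(ray('wrist',p,o1),74).round(1).tolist() for p in cv2.boxPoints(r)])
save('z.png',np.vstack([np.hstack([cv2.resize(a1[140:220,205:305],(400,320),interpolation=cv2.INTER_CUBIC),cv2.resize(a4[160:240,200:300],(400,320),interpolation=cv2.INTER_CUBIC)])]))
E
```

```text
red [244.8 211.3] [236 199  18  26 385]
red [467.7 271. ] [452 258  33  26 137]
red [363.3 276.1] [349 260  27  34 154]
red [ 44.5 271.1] [ 37 263  17  19  65]
red [374.5 277.2] [366 266  18  25  76]
red [ 28.2 292. ] [ 22 279  15  31  78]
red [487.9 290.7] [478 281  19  22 100]
red [  8.3 290.5] [  0 286  19  10  57]
red [504.5 296.5] [497 289  15  15  64]
red [ 14.1 300.8] [  5 292  19  16  98]
pinpix [[131, 124, 234], [153, 57, 102], [175, 55, 101], [189, 59, 104], [161, 54, 104], [156, 56, 102], [131, 76, 149]]
hole68 [542.9 -74.7  68. ]
yel [270.51492537 232.21940299] [ 241  206   58   54 2680] [([542.4, -75.3, 68.0], 46)]
[[517.0, -43.7, 68.0], [573.9, -50.5, 68.0], [570.1, -110.2, 68.0], [508.7, -102.7, 68.0]]
blue [214.7  23.9] [213   0   4  50 107]
blue [220.1 111.3] [218  95   5  37  80]
blue [228.2 221.3] [225 189   8  70 117]
blue [236.9 351.6] [219 340  42  27 583]
line az 83.429665 501.97684 -53.547203 10
or [497.2  54.7] [482  38  30  35 918] [840.9  90.2  68. ]
or [365.6  86.8] [ 332   52   66   71 3592] [655.3  57.7  68. ]
or [239.9  93.6] [234  60  13  70 648] [535.7  66.5  68. ]
or [148.8 167.3] [136 154  26  27 514] [433.6  13.8  68. ]
lab [253.5 184. ] [235 161  38  47 735] ((253.33949279785156, 184.23341369628906), (14.83275318145752, 50.575565338134766), 34.508522033691406) [[465.5, 314.2, 74.0], [481.0, 361.1, 74.0], [494.3, 356.5, 74.0], [479.2, 309.0, 74.0]]
lab [271.4 183.3] [266 180  13   8  77] ((272.0, 183.5), (7.0, 12.0), 90.0) [[490.6, 342.9, 74.0], [501.5, 346.0, 74.0], [503.5, 339.3, 74.0], [492.5, 336.3, 74.0]]
```

View pics/z.png

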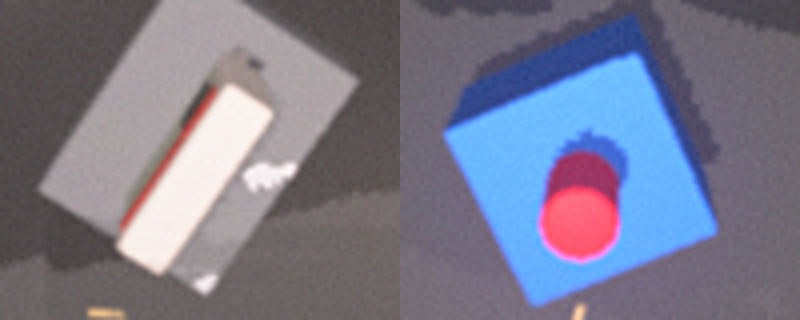

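The crop confirms the label (14 x 50 top, red edge of the screen on the robot side) and the pin, whose head top is at about (245,215.8) in the wrist picture.

```bash
python3 - <<'E'
from h import *
import pickle
o4,a4=pickle.load(open('w4.pkl','rb'))
r=ray('wrist',(245,215.8),o4); print(onz(r,75), cross(r,ray('side',(267.7,284.8))), cross(r,ray('scene',(183.3,159.5))))
print(onz(r,75)-o4['ee_pos'])
E
```

```text
[ 463.238731   -329.99090758   75.        ] (array([ 463.42955601, -329.61613291,   76.00804964]), np.float64(0.1907044644393496)) (array([ 463.13180813, -329.60696301,   75.07833393]), np.float64(0.6992896014816132))
[ -13.21355883  -27.09234669 -187.88364454]
```

{"fn": "servo_tool", "kwargs": {"plan": [[[-1,-0.16,-0.34,-0.8,0,0,0],[-1,-0.17,-0.335,-0.9,0,0,0],[-0.3,0,0,-0.9,0,0,0],[-0.3,0,0,-0.775,0,0,0],[1,0,0,0,0,0,0]]]}}

```text
t: 3.1
ee_pos: [461.4, -321.4, 122.2]
orientation: [-2.384, -2.029, 0.003]
ft_force: [-1.1, 1.6, -1.5]
width: 70.8
grasp_force: 0.0
```

{"fn": "servo_tool", "kwargs": {"plan": [[[1,0,0,0,0,0,0],[1,0,0,0,0,0,0],[1,0,0,0,0,0,0],[1,0,0,0,0,0,0],[1,0,0,0,0,0,0]]]}}

```text
t: 3.52
ee_pos: [464.7, -325.6, 129.5]
orientation: [2.391, 2.033, 0.001]
ft_force: [-1.2, 0.1, -0.1]
width: 37.7
grasp_force: 0.0
```

{"fn": "servo_tool", "kwargs": {"plan": [[[0.2,-0.03,-0.1,0,0,0,0],[0.4,0,0,0,0,0,0],[1,0,0,0,0,0,0],[1,0,0,0,0,0,0],[1,0,0,0,0,0,0]]]}}

```text
t: 3.93
ee_pos: [462.5, -329.5, 127.8]
orientation: [2.394, 2.034, -0.0]
ft_force: [-1.3, -1.1, 2.3]
width: 19.5
grasp_force: 30.0
```

{"fn": "servo_tool", "kwargs": {"plan": [[[1,0,0,0,0,0,0],[1,0,0,0,0,0,0],[1,0,0,0,0,0,0]]]}}

```text
t: 4.18
ee_pos: [462.5, -329.5, 127.8]
orientation: [2.394, 2.034, -0.0]
ft_force: [-2.5, -2.0, 4.7]
width: 19.5
grasp_force: 30.0
```

{"fn": "servo_tool", "kwargs": {"plan": [[[1,0,0,0.5,0,0,0],[1,0,0,0.9,0,0,0],[1,0,0,0.9,0,0,0],[1,0.2,0.5,0.5,0,0,0],[1,0.36,0.9,0,0,0,0]]]}}

```text
t: 4.6
ee_pos: [486.7, -276.1, 244.3]
orientation: [2.391, 2.024, 0.004]
ft_force: [0.9, 0.1, -1.2]
width: 19.8
grasp_force: 30.0
```

{"fn": "servo_tool", "kwargs": {"plan": [[[1,0.36,0.9,0,0,0,0],[1,0.36,0.9,0,0,0,0],[1,0.36,0.9,0,0,0,0],[1,0.2,0.5,0,0,0,0],[1,0,0,0,0,0,0]]]}}

```text
t: 5.02
ee_pos: [537.3, -141.5, 239.4]
orientation: [-2.389, -2.039, -0.001]
ft_force: [-0.0, 0.7, -0.8]
width: 19.4
grasp_force: 30.0
```

```bash
cat > hole.py <<'E'
from h import *
import pickle,sys
o,im=grab('wrist'); print(o['ee_pos'],o['orientation'],o['t'],abs(o['qvel']).max().round(3),o['width'])
pickle.dump((o,im),open(sys.argv[1]+'.pkl','wb'))
m=cv2.inRange(cv2.cvtColor(im,cv2.COLOR_RGB2HSV),(22,150,80),(34,255,255))
k,hh=cv2.findContours(m,cv2.RETR_CCOMP,cv2.CHAIN_APPROX_NONE)
for c,q in zip(k,hh[0]):
    if q[3]>=0 and len(c)>12:
        (x,y),ax,an=cv2.fitEllipse(c); w=onz(ray('wrist',(x,y),o),68); print(round(x,1),round(y,1),ax,w.round(1),(w-o['ee_pos'])[:2].round(1))
hsv=cv2.cvtColor(im,cv2.COLOR_RGB2HSV)
E
python3 hole.py w5
```

```text
[ 537.27604508 -141.51637639  239.38985271] [-2.38929688e+00 -2.03863284e+00 -1.24656287e-03] 5.0167 0.066 19.40476880525607
230.5 150.3 (4.717983245849609, 5.053323268890381) [523.5 -99.2  68. ] [-13.8  42.3]
225.6 146.1 (4.69393253326416, 6.39825439453125) [519.9 -94.9  68. ] [-17.3  46.7]
241.3 134.4 (8.85122299194336, 12.929548263549805) [535. -87.  68.] [-2.3 54.5]
235.6 129.2 (3.8160531520843506, 6.726138591766357) [531.  -81.9  68. ] [-6.3 59.6]
256.2 127.2 (4.1310858726501465, 6.420793533325195) [548.6 -82.9  68. ] [11.3 58.6]
259.9 126.4 (4.120677947998047, 9.058541297912598) [551.8 -82.7  68. ] [14.5 58.8]
252.2 121.1 (20.36224937438965, 34.36629104614258) [546.  -77.3  68. ] [ 8.7 64.3]
217.6 107.2 (3.6649675369262695, 9.546954154968262) [519.1 -60.5  68. ] [-18.2  81. ]
```

```bash
python3 - <<'E'
from h import *
import pickle
o,im=pickle.load(open('w5.pkl','rb'))
c=cv2.resize(im[20:160,170:330],None,fx=4,fy=4,interpolation=cv2.INTER_CUBIC)
c=(255*(c/255.)**0.6).astype(np.uint8); save('w5c.png',c)
E
```

```text
(no output)
```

View pics/w5c.png

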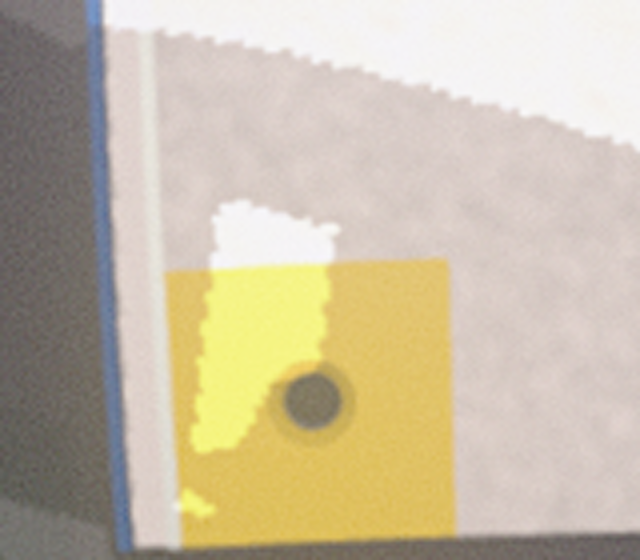

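The crop shows the hole ring centred at crop (312,402), so (247.7,120.2) full-size. The channel lies between the blue lip (crop x≈100 at the top) and the pale back wall (x≈140–157).

```bash
python3 - <<'E'
from h import *
import pickle
o,im=pickle.load(open('w5.pkl','rb'))
P=lambda x,y,z=68: onz(ray('wrist',(170+x/4-.4,20+y/4-.4),o),z).round(1)[:2]
w=P(312,402);print('hole',w,w-o['ee_pos'][:2])
A=[('lip out',(89,40)),('lip in',(104,40)),('back in',(139,40)),('back out',(157,40)),('lip out',(118,540)),('lip in',(131,540)),('back in',(166,540)),('back out',(181,540))]
for n,p in A: print(n,P(*p))
for n,i,j in (('lipout',0,4),('lipin',1,5),('backin',2,6)):
    d=P(*A[i][1])-P(*A[j][1]); print(n,np.degrees(np.arctan2(d[1],d[0])))
c=[(450,258),(456,535),(180,547),(166,270)]; print([P(*k) for k in c])
o3,a3=pickle.load(open('w3.pkl','rb'));r3=ray('wrist',(270.8,232.0),o3);r5=ray('wrist',(247.7,120.2),o);print('cross hole',cross(r3,r5))
E
```

```text
hole [542.3 -75.8] [ 5.02395492 65.71637639]
lip out [508.3  11. ]
lip in [511.5  10.2]
back in [518.9   8.6]
back out [522.6   7.7]
lip out [495.5 -98.3]
lip in [498.4 -98.8]
back in [ 506.  -100.1]
back out [ 509.3 -100.7]
lipout 83.3205798053612
lipin 83.14686306335062
backin 83.23206320624655
[array([575.8, -49.7]), array([ 568.5, -109.1]), array([ 508.8, -102.2]), array([516.5, -42.5])]
cross hole (array([542.47802864, -76.05158723,  65.21633572]), np.float64(0.381995149955393))
```

{"fn": "servo_tool", "kwargs": {"plan": [[[1,0.06,0.7,-0.1,0,0,0],[1,0.06,0.8,-0.2,0,0,0],[1,0,0.15,-0.2,0,0,0],[1,0,0,-0.2,0,0,0],[1,0,0,0,0,0,0]]]}}

```text
t: 5.48
ee_pos: [539.9, -79.9, 209.9]
orientation: [-2.392, -2.034, 0.003]
ft_force: [-1.1, 0.1, -1.4]
width: 19.5
grasp_force: 30.0
```

{"fn": "servo_tool", "kwargs": {"plan": [[[1,0,0,0,0,0,0]]]}}

```text
t: 5.57
ee_pos: [540.6, -80.5, 211.1]
orientation: [-2.394, -2.033, 0.002]
ft_force: [-0.1, 0.2, -0.6]
width: 19.1
grasp_force: 30.0
```

{"fn": "servo_tool", "kwargs": {"plan": [[[1,0.04,0.12,-0.1,0,0,0],[1,0,0,-0.2,0,0,0],[1,0,0,0,0,0,0],[1,0,0,0,0,0,0],[1,0,0,0,0,0,0]]]}}

```text
t: 5.98
ee_pos: [542.6, -74.8, 199.6]
orientation: [-2.394, -2.034, 0.0]
ft_force: [0.9, -0.9, -1.2]
width: 19.7
grasp_force: 30.0
```

{"fn": "servo_tool", "kwargs": {"plan": [[[1,-0.01,-0.01,-0.2,0,0,0],[1,0,0,-0.2,0,0,0],[1,0,0,-0.2,0,0,0],[1,0,0,-0.1,0,0,0],[1,0,0,0,0,0,0]]]}}

```text
t: 6.4
ee_pos: [541.4, -74.7, 170.2]
orientation: [-2.392, -2.033, 0.003]
ft_force: [-0.4, -0.1, -0.8]
width: 19.4
grasp_force: 30.0
```

{"fn": "servo_tool", "kwargs": {"plan": [[[1,0,0,0,0,0,0]]]}}

```text
t: 6.48
ee_pos: [542.0, -74.8, 171.1]
orientation: [-2.393, -2.034, 0.001]
ft_force: [0.5, -1.0, -0.8]
width: 19.5
grasp_force: 30.0
```

{"fn": "servo_tool", "kwargs": {"plan": [[[1,0,0,-0.15,0,0,0],[1,0,0,-0.15,0,0,0],[1,0,0,-0.15,0,0,0],[1,0,0,0,0,0,0],[1,0,0,0,0,0,0]]]}}

```text
t: 6.9
ee_pos: [541.9, -74.8, 153.2]
orientation: [-2.393, -2.034, 0.001]
ft_force: [0.1, -0.7, -0.3]
width: 19.4
grasp_force: 30.0
```

{"fn": "servo_tool", "kwargs": {"plan": [[[1,0,0,-0.05,0,0,0],[1,0,0,-0.03,0,0,0],[1,0,0,0,0,0,0],[1,0,0,0,0,0,0]]]}}

```text
t: 7.23
ee_pos: [542.4, -74.9, 150.8]
orientation: [2.394, 2.034, 0.001]
ft_force: [-0.2, 0.3, 2.6]
width: 19.3
grasp_force: 30.0
```

{"fn": "servo_tool", "kwargs": {"plan": [[[0.1,0,0,0,0,0,0],[0.1,0,0,0,0,0,0],[0.1,0,0,0,0,0,0],[0.1,0,0,0.2,0,0,0],[0.1,0,0,0.6,0,0,0]]]}}

```text
t: 7.65
ee_pos: [540.4, -74.6, 180.5]
orientation: [-2.391, -2.032, 0.006]
ft_force: [0.2, -0.0, -0.2]
width: 39.0
grasp_force: 0.0
```

{"fn": "servo_tool", "kwargs": {"plan": [[[-0.5,-0.1,0.4,0.9,0,0,0],[-0.5,-0.25,0.7,0.5,0,0,0],[-0.5,-0.25,0.5,0.4,0,0,0],[-0.5,0,0,0,0,0,0],[-0.5,0,0,0,0,0,0]]]}}

```text
t: 8.07
ee_pos: [518.4, -10.3, 255.9]
orientation: [2.39, 2.036, 0.003]
ft_force: [0.4, -0.7, -0.4]
width: 65.7
grasp_force: 0.0
```

```bash
python3 - <<'E'
from h import *
import pickle
o,im=grab('wrist');pickle.dump((o,im),open('w6.pkl','wb'));print(o['ee_pos'],o['orientation'],o['t'])
_,s=grab('side')
c=(255*(im/255.)**0.7).astype(np.uint8)
save('w6.png',np.hstack([cv2.resize(c[90:290,170:330],(480,600),interpolation=cv2.INTER_CUBIC),cv2.resize(s[130:230,215:268],(318,600),interpolation=cv2.INTER_CUBIC)]))
E
```

```text
[518.38071504 -10.26701875 255.85023675] [2.39044987 2.03556083 0.00284162] 8.0667
```

View pics/w6.png

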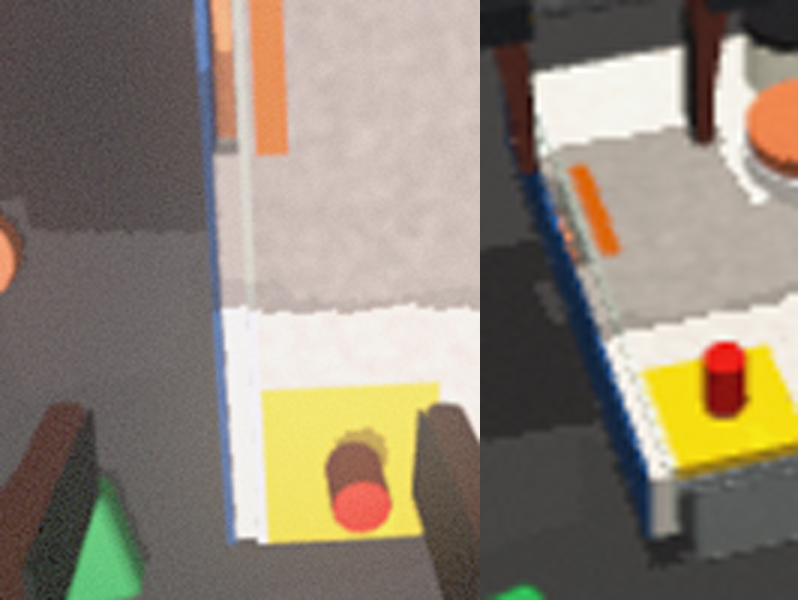

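The pin's red head stands upright on the yellow plate (top at w6 (290,259)). The bay starts at the dark edge (246,140), level with the orange strip's end.

```bash
python3 - <<'E'
from h import *
import pickle
o,im=pickle.load(open('w6.pkl','rb'));o3,a3=pickle.load(open('w3.pkl','rb'))
print('pin top',cross(ray('wrist',(290,259),o),ray('side',(255.1,189.2))))
u=np.array([np.cos(np.radians(83.2)),np.sin(np.radians(83.2))]);n=np.array([u[1],-u[0]])
for nm,(O,I) in dict(w3=(o3,a3),w6=(o,im)).items():
    m=cv2.inRange(cv2.cvtColor(I,cv2.COLOR_RGB2HSV),(8,140,90),(20,255,255));k,l,s,c=cv2.connectedComponentsWithStats(m)
    for i in range(1,k):
        if s[i][4]>150:
            ys,xs=np.nonzero(l==i); W=np.array([onz(ray('wrist',p,O),68)[:2] for p in zip(xs,ys)]); a=W@u;b=W@n
            if 480<W[:,0].mean()<560 and W[:,1].mean()<150: print(nm,s[i],'centre',(u*(a.min()+a.max())/2+n*np.median(b)).round(1),'len',np.ptp(a).round(1),'wid',np.ptp(b).round(1))
E2=lambda x,y:onz(ray('wrist',(170+x/3-.3,90+y/3-.3),o),68)[:2]
for q in [(202,10),(210,10),(233,10),(248,10),(211,170),(218,170),(240,170),(252,170),(221,300),(245,300)]: w=E2(*q);print(q,w.round(1),'across',(w@n).round(1))
print('c5',[(np.array(w)@n).round(1) for w in [(515.2,9.4),(502.2,-99.5)]],'bay from strip',)
E
```

```text
pin top (array([542.65065114, -76.30185056,  96.17795955]), np.float64(0.021644817306554473))Traceback (most recent call last):
  File "<stdin>", line 10, in <module>
  File "h.py", line 8, in ray
    p=vision.camera_params(name); u,v=uv
ValueError: time passes only in moves, steps and waits
```

```bash
sed -i 's/^def ray/import functools\n@functools.lru_cache(None)\ndef cpar(n): return vision.camera_params(n)\ndef ray/; s/p=vision.camera_params(name); u,v=uv/p=cpar(name); u,v=uv/' h.py
python3 - <<'E'
from h import *
import pickle
o,im=pickle.load(open('w6.pkl','rb'));o3,a3=pickle.load(open('w3.pkl','rb'))
u=np.array([np.cos(np.radians(83.2)),np.sin(np.radians(83.2))]);n=np.array([u[1],-u[0]])
for nm,(O,I) in dict(w3=(o3,a3),w6=(o,im)).items():
    m=cv2.inRange(cv2.cvtColor(I,cv2.COLOR_RGB2HSV),(8,140,90),(20,255,255));k,l,s,c=cv2.connectedComponentsWithStats(m)
    for i in range(1,k):
        if s[i][4]>150:
            ys,xs=np.nonzero(l==i); W=np.array([onz(ray('wrist',p,O),68)[:2] for p in zip(xs,ys)]); a=W@u;b=W@n
            if 480<W[:,0].mean()<560 and W[:,1].mean()<150: print(nm,s[i],'centre',(u*(a.min()+a.max())/2+n*np.median(b)).round(1),'len',np.ptp(a).round(1),'wid',np.ptp(b).round(1),a.min().round(1),a.max().round(1))
E2=lambda x,y:onz(ray('wrist',(170+x/3-.3,90+y/3-.3),o),68)[:2]
for q in [(202,10),(210,10),(233,10),(248,10),(211,170),(218,170),(240,170),(252,170),(221,300),(245,300)]: w=E2(*q);print(q,w.round(1),'across',(w@n).round(1),'along',(w@u).round(1))
print('c5',[(np.array(w)@n).round(1) for w in [(515.2,9.4),(502.2,-99.5)]])
E
```

```text
w3 [233  60  14  70 674] centre [535.5  65.8] len 65.1 wid 9.3 96.2 161.3
w3 [223  67   7  58 171] centre [522.7  67.1] len 53.5 wid 3.7 101.7 155.2
w6 [253  70  13  72 741] centre [535.5  65.6] len 65.0 wid 9.5 96.0 161.1
w6 [240  76   8  59 280] centre [522.2  68.1] len 52.9 wid 5.1 103.0 155.9
(202, 10) [518.1  80. ] across 505.0 along 140.8
(210, 10) [520.5  79.6] across 507.4 along 140.6
(233, 10) [527.2  78.4] across 514.2 along 140.3
(248, 10) [531.6  77.7] across 518.7 along 140.1
(211, 170) [512.6  31.4] across 505.3 along 91.8
(218, 170) [514.8  31. ] across 507.5 along 91.7
(240, 170) [521.4  29.9] across 514.2 along 91.4
(252, 170) [525.   29.3] across 517.9 along 91.3
(221, 300) [508.6 -10.2] across 506.3 along 50.1
(245, 300) [516.2 -11.5] across 513.9 along 49.7
c5 [np.float64(510.5), np.float64(510.4)]
```

{"fn": "servo_tool", "kwargs": {"plan": [[[-1,-0.11,0.7,-0.1,0,0,-0.4],[-1,-0.11,0.95,-0.15,0,0,-0.4],[-1,-0.11,0.95,-0.15,0,0,-0.4],[-1,-0.11,0.95,-0.15,0,0,-0.4],[-1,-0.11,0.95,-0.15,0,0,-0.23]]]}}

```text
t: 8.58
ee_pos: [496.1, 169.6, 225.1]
orientation: [-2.552, -1.832, 0.003]
ft_force: [0.4, -1.0, -0.1]
width: 87.2
grasp_force: 0.0
```

{"fn": "servo_tool", "kwargs": {"plan": [[[-1,-0.1,0.95,-0.1,0,0,0],[-1,-0.1,0.95,-0.1,0,0,0],[-1,-0.1,0.95,-0.1,0,0,0],[-1,-0.1,0.8,0,0,0,0],[-1,0,0.4,0,0,0,0]]]}}

```text
t: 9.0
ee_pos: [479.8, 333.5, 212.9]
orientation: [-2.547, -1.838, 0.003]
ft_force: [0.9, 0.0, 1.1]
width: 87.9
grasp_force: 0.0
```

{"fn": "servo_tool", "kwargs": {"plan": [[[-1,0,0,0,0,0,0],[-1,0,0,0,0,0,0]]]}}

```text
t: 9.17
ee_pos: [480.3, 330.6, 213.4]
orientation: [2.547, 1.838, -0.003]
ft_force: [0.4, 0.3, -0.3]
width: 88.1
grasp_force: 0.0
```

```bash
python3 - <<'E'
from h import *
import pickle
o,im=grab('wrist');pickle.dump((o,im),open('w7.pkl','wb'));print(o['ee_pos'],o['orientation'],o['t'])
r=o['orientation'];print('az',2*np.degrees(np.arctan2(r[1],r[0]))%360-90)
g=cv2.cvtColor(im,cv2.COLOR_RGB2HSV)
for T in (170,195):
  m=((g[...,2]>T)&(g[...,1]<60)).astype(np.uint8)
  n,l,s,c=cv2.connectedComponentsWithStats(m)
  for i in range(1,n):
    if s[i][4]>300:
      k=cv2.findContours((l==i).astype(np.uint8),cv2.RETR_EXTERNAL,cv2.CHAIN_APPROX_NONE)[0][0].reshape(-1,2)
      W=np.array([onz(ray('wrist',p,o),74)[:2] for p in k],np.float32); q=cv2.minAreaRect(W)
      if abs(q[0][0]-480)<60 and abs(q[0][1]-335)<60: print(T,c[i].round(1),s[i],q,(np.array(q[0])-o['ee_pos'][:2]).round(1))
E
```

```text
[480.33636331 330.60179692 213.42324517] [ 2.54744211  1.83792003 -0.00284866] 9.1667
az -18.38086195933103
170 [252.6 177.1] [ 222  147   61   83 2555] ((483.67938232421875, 343.8743591308594), (67.74642944335938, 45.74495315551758), 72.11224365234375) [ 3.3 13.3]
195 [252.1 199.8] [243 171  19  59 991] ((480.2966003417969, 335.1345520019531), (48.95448303222656, 13.86581802368164), 71.69781494140625) [-0.   4.5]
```

{"fn": "servo_tool", "kwargs": {"plan": [[[-1,0,0.115,-0.6,0,0,0],[-0.3,0,0,-0.8,0,0,0],[-0.1,0,0,-0.6,0,0,0],[0,0,0,-0.4,0,0,0],[0,0,0,0,0,0,0]]]}}

```text
t: 9.63
ee_pos: [478.9, 332.4, 115.2]
orientation: [-2.551, -1.834, 0.011]
ft_force: [-1.3, -0.7, -1.2]
width: 64.5
grasp_force: 0.0
```

{"fn": "servo_tool", "kwargs": {"plan": [[[0,0,0,0,0,0,0],[0,0,0,0,0,0,0]]]}}

```text
t: 9.8
ee_pos: [481.0, 334.9, 119.4]
orientation: [2.55, 1.835, 0.001]
ft_force: [0.6, -0.2, 0.2]
width: 51.4
grasp_force: 0.0
```

{"fn": "servo_tool", "kwargs": {"plan": [[[1,-0.02,0.01,-0.07,0,0,0],[1,0,0,0,0,0,0],[1,0,0,0,0,0,0],[1,0,0,0,0,0,0],[1,0,0,0,0,0,0]]]}}

```text
t: 10.22
ee_pos: [479.5, 336.3, 116.1]
orientation: [2.548, 1.837, 0.001]
ft_force: [-0.2, 0.1, 0.4]
width: 17.7
grasp_force: 0.0
```

{"fn": "servo_tool", "kwargs": {"plan": [[[1,0,0,0,0,0,0],[1,0,0,0,0,0,0],[1,0,0,0,0,0,0]]]}}

```text
t: 10.47
ee_pos: [479.5, 336.3, 116.0]
orientation: [-2.548, -1.837, -0.001]
ft_force: [-0.0, -0.6, 3.4]
width: 13.7
grasp_force: 30.0
```

{"fn": "servo_tool", "kwargs": {"plan": [[[1,0,0,0.4,0,0,0],[1,0,0,0.9,0,0,0],[1,0,0,0.9,0,0,0],[1,0.15,-0.6,0.6,0,0,0.3],[1,0.15,-0.9,0,0,0,0.5]]]}}

```text
t: 10.88
ee_pos: [493.9, 278.9, 232.9]
orientation: [2.477, 1.93, 0.016]
ft_force: [1.6, -0.2, 0.0]
width: 13.8
grasp_force: 30.0
```

{"fn": "servo_tool", "kwargs": {"plan": [[[1,0.15,-0.95,0,0,0,0.5],[1,0.15,-0.95,0,0,0,0.5],[1,0.15,-0.95,0,0,0,0.5],[1,0.15,-0.95,0,0,0,0],[1,0.15,-0.8,0,0,0,0]]]}}

```text
t: 11.3
ee_pos: [521.0, 89.9, 227.6]
orientation: [-2.352, -2.083, 0.001]
ft_force: [0.2, -0.1, -0.7]
width: 13.9
grasp_force: 30.0
```

{"fn": "servo_tool", "kwargs": {"plan": [[[1,0.05,-0.5,0,0,0,0],[1,0,0,0,0,0,0],[1,0,0,0,0,0,0],[1,0,0,0,0,0,0]]]}}

```text
t: 11.63
ee_pos: [523.2, 72.6, 227.5]
orientation: [-2.352, -2.083, 0.0]
ft_force: [-0.8, -0.4, -0.1]
width: 13.9
grasp_force: 30.0
```

{"fn": "servo_tool", "kwargs": {"plan": [[[1,-0.01,-0.1,-0.4,0,0,0.03],[1,0,0,-0.5,0,0,0],[1,0,0,0,0,0,0],[1,0,0,0,0,0,0],[1,0,0,0,0,0,0]]]}}

```text
t: 12.05
ee_pos: [523.2, 69.1, 192.2]
orientation: [2.348, 2.088, 0.0]
ft_force: [-0.5, -0.4, -0.4]
width: 13.9
grasp_force: 30.0
```

```bash
python3 - <<'E'
from h import *
import pickle
o,im=grab('wrist');_,s=grab('side');pickle.dump((o,im),open('w8.pkl','wb'));print(o['ee_pos'],o['orientation'],o['t'],o['ft_force'])
c=(255*(im/255.)**0.6).astype(np.uint8);s=(255*(s/255.)**0.7).astype(np.uint8)
save('w8.png',np.hstack([cv2.resize(c[100:300,170:330],(480,600),interpolation=cv2.INTER_CUBIC),cv2.resize(s[110:210,205:258],(318,600),interpolation=cv2.INTER_CUBIC)]))
E
```

```text
[523.1678806   69.05139661 192.1579327 ] [2.34750531e+00 2.08771176e+00 3.17763809e-04] 12.05 [-0.54680312 -0.42992378 -0.35157297]
```

View pics/w8.png

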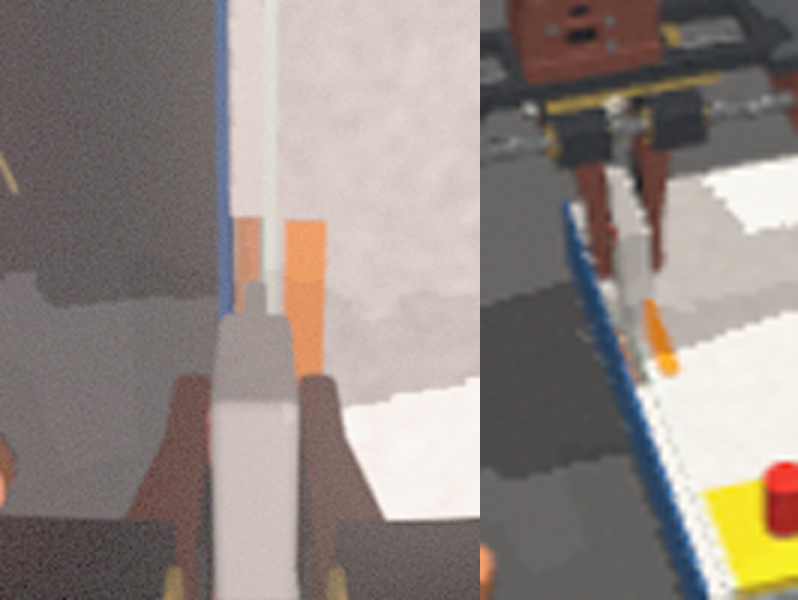

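The tongue end is at crop (246–266, 285) and the channel at crop (233–262, 270), bay end at y≈217. I compare them across the lip.

```bash
python3 - <<'E'
from h import *
import pickle
o,im=pickle.load(open('w8.pkl','rb'))
u=np.array([np.cos(np.radians(83.2)),np.sin(np.radians(83.2))]);n=np.array([u[1],-u[0]])
def A(x,y,z): w=onz(ray('wrist',(170+x/3-.3,100+y/3-.3),o),z)[:2]; return (w@n).round(2),(w@u).round(1)
print('tcp',o['ee_pos'][:2]@n,o['ee_pos'][:2]@u)
print('tongue',A(246,285,82),A(266,285,82),'bottom of body edge',A(220,318,108),A(291,318,108),'top',A(213,402,150),A(298,402,150))
print('lipin',A(233,270,68),A(231,150,68),A(230,60,68),'backin',A(262,270,68),A(263,150,68),A(264,60,68),'lipout',A(221,270,68),A(219,150,68),'backout',A(281,270,68),A(277,60,68),'bayend',A(247,217,68), A(305,220,68))
for y in (150,250):
    print(im[100+y//3,170+70:170+100].astype(int).tolist())
E
```

```text
tcp 511.3117010136621 130.51080827304787
tongue (np.float64(509.89), np.float64(150.0)) (np.float64(514.44), np.float64(150.0)) bottom of body edge (np.float64(504.94), np.float64(151.8)) (np.float64(519.09), np.float64(151.8)) top (np.float64(505.39), np.float64(153.8)) (np.float64(518.54), np.float64(153.8))
lipin (np.float64(506.61), np.float64(149.2)) (np.float64(506.27), np.float64(178.6)) (np.float64(506.1), np.float64(199.8)) backin (np.float64(513.65), np.float64(149.2)) (np.float64(513.76), np.float64(178.6)) (np.float64(513.91), np.float64(199.8)) lipout (np.float64(503.69), np.float64(149.2)) (np.float64(503.46), np.float64(178.6)) backout (np.float64(518.26), np.float64(149.2)) (np.float64(516.89), np.float64(199.8)) bayend (np.float64(510.01), np.float64(162.4)) (np.float64(523.86), np.float64(161.7))
[[68, 59, 58], [70, 64, 69], [59, 69, 97], [61, 79, 114], [56, 74, 111], [62, 75, 106], [119, 115, 125], [183, 165, 161], [207, 188, 179], [211, 191, 181], [203, 184, 174], [203, 185, 177], [210, 188, 178], [208, 185, 178], [204, 186, 179], [209, 187, 180], [207, 185, 179], [205, 192, 180], [203, 193, 183], [205, 201, 188], [203, 198, 186], [207, 199, 185], [198, 183, 175], [187, 168, 163], [191, 172, 165], [194, 175, 167], [190, 171, 164], [187, 170, 159], [188, 170, 162], [186, 167, 160]]
[[63, 56, 50], [68, 62, 67], [62, 63, 82], [61, 69, 102], [63, 75, 110], [55, 73, 107], [49, 57, 92], [80, 71, 81], [145, 119, 102], [165, 109, 88], [166, 97, 70], [164, 97, 65], [167, 98, 69], [180, 102, 73], [182, 100, 66], [179, 107, 79], [160, 120, 102], [157, 148, 138], [188, 183, 170], [203, 199, 187], [207, 201, 188], [205, 196, 185], [192, 178, 171], [192, 169, 163], [202, 157, 135], [223, 130, 93], [228, 118, 57], [228, 116, 58], [226, 111, 55], [226, 117, 58]]
```

{"fn": "servo_tool", "kwargs": {"plan": [[[1,-0.04,0.01,0,0,0,0],[1,0,0,-0.1,0,0,0],[1,0,0,-0.1,0,0,0],[1,0,0,-0.1,0,0,0],[1,0,0,0,0,0,0]]]}}

```text
t: 12.57
ee_pos: [520.9, 68.4, 178.8]
orientation: [-2.348, -2.085, 0.002]
ft_force: [0.2, -0.5, -1.2]
width: 13.8
grasp_force: 30.0
```

{"fn": "servo_tool", "kwargs": {"plan": [[[1,0,0,0,0,0,0],[1,0,0,0,0,0,0]]]}}

```text
t: 12.73
ee_pos: [521.4, 68.4, 179.5]
orientation: [-2.349, -2.086, 0.0]
ft_force: [-1.2, 0.5, -0.2]
width: 13.8
grasp_force: 30.0
```

{"fn": "servo_tool", "kwargs": {"plan": [[[1,0,0,-0.07,0,0,0],[1,0,0,-0.07,0,0,0],[1,0,0,-0.07,0,0,0],[1,0,0,0,0,0,0],[1,0,0,0,0,0,0]]]}}

```text
t: 13.15
ee_pos: [521.2, 68.5, 171.0]
orientation: [-2.349, -2.086, 0.001]
ft_force: [-0.3, -0.2, -0.3]
width: 14.0
grasp_force: 30.0
```

{"fn": "servo_tool", "kwargs": {"plan": [[[1,0,0,-0.08,0,0,0],[1,0,0,-0.08,0,0,0],[1,0,0,-0.08,0,0,0],[1,0,0,-0.06,0,0,0],[1,0,0,0,0,0,0]]]}}

```text
t: 13.57
ee_pos: [521.0, 68.5, 158.6]
orientation: [-2.349, -2.086, 0.001]
ft_force: [-0.5, 0.4, -1.0]
width: 14.0
grasp_force: 30.0
```

{"fn": "servo_tool", "kwargs": {"plan": [[[1,0,0,-0.02,0,0,0],[1,0,0,0,0,0,0]]]}}

```text
t: 13.73
ee_pos: [521.4, 68.5, 158.4]
orientation: [-2.349, -2.086, 0.0]
ft_force: [-0.2, 0.0, -0.7]
width: 14.2
grasp_force: 30.0
```

Free so far. Now press against the spring.

{"fn": "servo_tool", "kwargs": {"plan": [[[1,0,0,-0.05,0,0,0],[1,0,0,-0.05,0,0,0],[1,0,0,0,0,0,0],[1,0,0,0,0,0,0]]]}}

```text
t: 14.07
ee_pos: [521.6, 68.5, 154.8]
orientation: [2.349, 2.086, 0.001]
ft_force: [-0.9, 0.5, 4.2]
width: 13.9
grasp_force: 30.0
```

{"fn": "servo_tool", "kwargs": {"plan": [[[1,0,0,-0.04,0,0,0],[1,0,0,-0.02,0,0,0],[1,0,0,0,0,0,0],[1,0,0,0,0,0,0]]]}}

```text
t: 14.4
ee_pos: [521.7, 68.5, 152.5]
orientation: [2.349, 2.086, 0.001]
ft_force: [-1.3, 0.3, 7.1]
width: 14.1
grasp_force: 30.0
```

{"fn": "servo_tool", "kwargs": {"plan": [[[1,0,0,-0.03,0,0,0],[1,0,0,-0.02,0,0,0],[1,0,0,0,0,0,0],[1,0,0,0,0,0,0]]]}}

```text
t: 14.73
ee_pos: [521.7, 68.6, 151.9]
orientation: [2.349, 2.086, 0.001]
ft_force: [-5.4, -0.6, 23.1]
width: 14.2
grasp_force: 30.0
```

{"fn": "servo_tool", "kwargs": {"plan": [[[1,0,0,0,0,0,0],[1,0,0,0,0,0,0],[1,0,0,0,0,0,0],[1,0,0,0,0,0,0],[1,0,0,0,0,0,0]]]}}

```text
t: 15.15
ee_pos: [521.7, 68.6, 151.9]
orientation: [2.348, 2.086, 0.001]
ft_force: [-5.9, -1.1, 23.8]
width: 13.9
grasp_force: 30.0
```

```bash
python3 - <<'E'
from h import *
o,im=grab('wrist')
u=np.array([np.cos(np.radians(83.2)),np.sin(np.radians(83.2))]);n=np.array([u[1],-u[0]])
print(o['ee_pos'],o['ft_force'],o['moment'],o['grasp_force'])
_,s=grab('side');m=cv2.inRange(cv2.cvtColor(s,cv2.COLOR_RGB2HSV),(0,170,110),(4,255,255));k,l,st,c=cv2.connectedComponentsWithStats(m)
print([(c[i].round(1),st[i].tolist()) for i in range(1,k) if st[i][4]>30])
E
```

```text
[521.68916751  68.56107956 151.92189991] [-5.90850236 -1.14493726 23.82217085] [-0.14871677  1.23897834  0.0099325 ] 30.00396341085434
[(array([361.4, 169.7]), [347, 161, 31, 19, 361]), (array([180., 178.]), [166, 170, 29, 17, 405]), (array([255.4, 192.3]), [253, 187, 6, 12, 66])]
```

```bash
python3 -c "
from workcell import close_job
print(close_job())"
```

```text
the job is handed in; nothing more can be done
None
```

The job is handed in at about 15 s: the pin is fully down in the shelf and released, and the label is still held pressed onto the shelf edge, steady at about 24 N. I judged "flush" from its height (151.9 against the expected 152.0) and the jump in force, not from a final picture.

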